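Bleed the grip-blowing nozzle at its quick coupler

TASK

Bleed the air from the grip-blowing nozzle: on the coupler that holds the long tapered nozzle, pull the spring sleeve right back towards the manifold block, keep it back for a good second, then let go so that it snaps forward by itself. Leave the sleeves of the other two couplers (one with an empty mouth, one with a short dust cap) alone.

Things in the scene. Friction and masses are not known exactly. Their poses are not given: they have to be found in the camera images.
- nozzle_coupler: Fixed coupler holding the nozzle (bare metal cone, 100 mm long, 30 mm thick, pointing away from the block): one of three alike, level, parallel couplers 105 mm apart, in any order, on one metal manifold block whose top is 98 mm above the bench. Origin: on the bench under where the coupler meets the block's face. x level, into the block; z up. Loose things under the couplers are below 30 mm.
- nozzle_grip (a point): On the axis of the nozzle coupler's sleeve, 75 mm above the bench, midway along its gripping part (ringed steel, 31 mm diameter, 28 mm long); moves with it. x: level, along the sleeve towards the block, the way it is pulled; y across; z up. At the block end of the gripping part is a collar, 39 mm diameter, 8 mm long. Sleeve forward: block face 66 mm from the point along x.
- nozzle_sleeve (a joint): How far the nozzle coupler's sleeve is pulled back towards the block, in m: 0 is fully forward (rest), 0.018 is the stop. A spring pushes it forward, with about 4 N at rest and 11 N at the stop; let go, it flies home in about 0.1 s.
- empty_sleeve (a joint): The same for the sleeve of the coupler with the open, empty mouth. Not to be worked.
- capped_sleeve (a joint): The same for the sleeve of the coupler with the short black dust cap (25 mm in diameter, 16 mm long). Not to be worked.

How it is judged:
By the outcome, as a careful person would: the job done as asked, in the order asked, and still so for the second after the job is handed in, with the robot touching nothing.
It also fails if it takes over 29 s, if anything falls off the work surface, if the arm or the gripper's body presses on something with over 40 N, if the wrist force passes 120 N, or if a joint passes its speed limit or range.

ROBOT

A 7-joint arm with a two-finger parallel gripper is mounted at the origin on the work surface. World frame = base frame: x ahead of the robot, y to its left, z up, the work surface at z = 0. Lengths are in m, angles in rad, forces in N, time in s.
With the tool pointing down it reaches from about 0.4 to 0.85 m from the base axis. Payload 4.5 kg.
Tool frame: the origin (TCP) lies between the finger pads; the fingertips stand 19 mm ahead of it and the grasp point (between the pads) is the TCP (r.tips_ahead is the distance from the TCP to the fingertips, in m); z points along the fingers, y is the line along which they close (so a half turn about z gives the same grasp; the last joint's range is limited). The gripper opens to 88 mm and grips with 3 to 60 N. Pads are 18 mm wide; open, the fingers measure 123 mm over their backs; the gripper's body (75 mm by 187 mm) begins 45 mm behind the grasp point.
Start: joints at [-1.296, 0.689, -0.195, 1.565, 0.157, 0.902, -0.215], TCP at [0.149, 0.607, 0.258] pointing down, gripper open.
Joint ranges: [-3.01, 3.01], [-0.46, 2.08], [-1.47, 1.51], [0.13, 2.56], [-1, 4.14], [0.04, 2.09], [-2.66, 2.66]. Speed limits (rad/s): [2.57, 2.57, 3.14, 3.14, 3.14, 3.14, 3.14].

INTERFACE

Orientations are given as a unit quaternion [x, y, z, w].
In Python, from plant import r, cams, models gives the robot as it stands. The module is installed in compiled form; this text tells all that it offers.
- The arm moves only by the tool jog_arm, never from a script. Its arguments are lists of equal length, an entry for each row: "turn": the turn, a rotation vector about the tool's x, y, z in rad, a list of three; "translation": the shift along the tool's x, y, z in m, a list of three; "grip": the closure, from 0 (fully open) to 1 (shut). In form: {"turn": [[ax, ay, az], ...], "translation": [[tx, ty, tz], ...], "grip": [grip, ...]}. A call has 1 to 20 rows; each row is the pose to reach, as a shift and turn from the pose commanded when the call began, along the tool's axes at that moment; what a row does not reach only later rows make up. A row lasts 1/8 s, in which the tool goes at most 62.5 mm and 10.7 degrees, less where a joint would pass 70% of its speed; a pose out of reach is approached as far as the arm can. A call with a gripper value outside its range is refused whole. The fingers move at their own pace and stop on an object; "force" is the grip in N (left out, the last holds). Time passes only in rows, so rows that repeat a pose let the fingers close. It gives the time, the measured TCP pose, the force, the opening and the grip force at its end, in the units of the state.
- r.get_state(): the state, without advancing time (a new reading comes with each control period).
- cams.snapshot(name): name is "scene" or "top"; returns the picture (400x640x3 uint8, red, green, blue); there is no depth.
- cams.camera_params(name): a dict with "fx", "fy", "cx", "cy" (pixels), "k1" (the pictures are not rectified: a ray, as slopes to the right and down, at radius r is drawn at 1 + k1 r^2 times it, then the intrinsics apply), "eye" and "orientation" of the camera in the world. Camera axes: x right, y up, looking along -z (the intrinsics and any distortion apply to the point x, -y, -z); pixel columns grow to the right and rows downward; lengths in m; the calibration is good to about 2 mm. A picture is of the moment at which its call begins. camera_params takes no time and is no camera call.
- r.finish_job(): hands the job in; it is judged then, once.
Trained networks look in the newest picture that a camera, given by its name, has taken for a name from the list of things; names that differ only in an ending like _2 or _b are one class to them, and where a whole thing is asked for, a point or a joint stands for the part that bears it (a point fixed in the world has none). Each returns a list of dicts, best first, with "p" (0 to 1); they miss things now and then, are a little off and sometimes report something else, mostly with a low value. They report only what shows in the picture. A call takes as long as a camera call.
- models.find_in(camera, name): "position" ([x, y, z] in m, in world coordinates, good to about 4 mm: the middle of the surface that is visible of it).
- models.masks_of(camera, name): "pixels" (400x640 bool, what is visible of it).
- models.place_of(camera, name): "position" ([x, y, z] in m, in world coordinates, good to about 4 mm: a listed point, or the origin of a listed thing).
The state is a dict: "clock": time; "q": joint angles; "qd": joint speeds; "joint_torque": joint torques, N m; "tool_pos": TCP position; "eef_rot": TCP orientation; "contact_force": force on the tool from outside, world axes, zero at the start; "moment": the same for the moment, N m; "opening": opening from 0.0 (shut) to 1.0 (fully open); "finger_force": force on a finger pad.
Only numpy, scipy, OpenCV 4.12 (cv2) and the standard library are available. Lean on these libraries where they do the work, as an engineer would, in place of code of your own. Each camera call takes 0.05 s, during which the arm holds its last target. There are 200 camera calls.

## Working session

There is one attempt and no reset: what is moved stays moved. The work goes in short steps, Python scripts to look and compute and a tool call to move; the robot and the scene stay as the last step left them, time stands still between calls to the robot, and variables do not carry over. Pictures are saved under pics/ and viewed, at most 10 in all, crops included, and the job is handed in when it is done.

Besides the shell and the picture viewer there is one more tool, called after "Call:" by a JSON object that holds its "method" and its "body". jog_arm: Moves the arm, as the interface text tells. Its arguments: {"type":"object","properties":{"turn":{"type":"array"},"translation":{"type":"array"},"grip":{"type":"array"},"force":{"type":"number"}},"required":["turn","translation","grip"]}

```bash
mkdir -p pics
python3 - <<'E'
from plant import r,cams,models
import cv2
for c in ("scene","top"):
    im=cams.snapshot(c); cv2.imwrite(f"pics/{c}0.png",im[:,:,::-1])
    for n in ("nozzle_grip","nozzle_coupler","empty_sleeve","capped_sleeve","nozzle_sleeve"):
        for f in ("place_of","find_in"):
            try: print(c,n,f,[(d["p"],d["position"]) for d in getattr(models,f)(c,n)][:3])
            except Exception as e: print(c,n,f,e)
s=r.get_state();print(s["clock"],s["tool_pos"],s["eef_rot"],s["opening"],r.tips_ahead)
E
```

```text
scene nozzle_grip place_of [(0.78, [0.5525, 0.0376, 0.0792])]
scene nozzle_grip find_in [(0.71, [0.5613, 0.0448, 0.088])]
scene nozzle_coupler place_of []
scene nozzle_coupler find_in [(0.96, [0.5392, 0.0444, 0.0852])]
scene empty_sleeve place_of it knows: nozzle_coupler, nozzle_grip
scene empty_sleeve find_in []
scene capped_sleeve place_of it knows: nozzle_coupler, nozzle_grip
scene capped_sleeve find_in [(0.54, [0.5092, -0.1559, 0.0836])]
scene nozzle_sleeve place_of it knows: nozzle_coupler, nozzle_grip
scene nozzle_sleeve find_in [(0.71, [0.5629, 0.0436, 0.0881]), (0.71, [0.5399, 0.0484, 0.0827])]
top nozzle_grip place_of [(0.93, [0.5534, 0.035, 0.0733])]
top nozzle_grip find_in [(0.64, [0.5575, 0.0328, 0.0889])]
top nozzle_coupler place_of [(0.8, [0.615, 0.0226, 0.0008])]
top nozzle_coupler find_in [(0.76, [0.5321, 0.0454, 0.0847])]
top empty_sleeve place_of it knows: nozzle_coupler, nozzle_grip
top empty_sleeve find_in [(0.7, [0.5265, -0.0655, 0.0854])]
top capped_sleeve place_of it knows: nozzle_coupler, nozzle_grip
top capped_sleeve find_in [(0.95, [0.5095, -0.164, 0.0854])]
top nozzle_sleeve place_of it knows: nozzle_coupler, nozzle_grip
top nozzle_sleeve find_in []
0.8 [0.14902752 0.60701117 0.25777082] [1.20090654e-01 9.92762927e-01 7.53073764e-05 6.33559173e-06] 1.0012810161640708 0.019
```

View pics/top0.png

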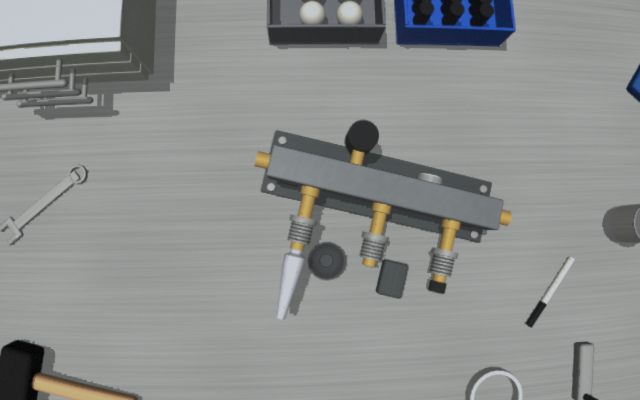

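View pics/scene0.png

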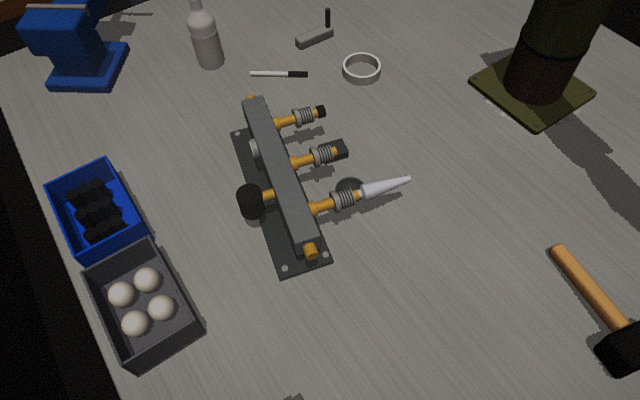

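The top view shows the nozzle coupler at left: its tip is near (281,318), sleeve (301,230) and base (310,190). The empty coupler is in the middle at (374,245) and the capped one at right at (442,262). Next I work out the axis and the move in tool axes.

```bash
cat > h.py <<'E'
import numpy as np, cv2
from scipy.spatial.transform import Rotation as R
from plant import r,cams,models
def ray(c,uv,z):
    p=cams.camera_params(c); d=np.array([(uv[0]-p["cx"])/p["fx"],(uv[1]-p["cy"])/p["fy"]])
    x=d.copy()
    for _ in range(20): x=d/(1+p["k1"]*(x@x))
    w=R.from_quat(p["orientation"]).apply([x[0],-x[1],-1]); e=np.array(p["eye"])
    return e+w*(z-e[2])/w[2]
def proj(c,P):
    p=cams.camera_params(c); v=R.from_quat(p["orientation"]).inv().apply(np.array(P)-p["eye"])
    x=np.array([v[0],-v[1]])/-v[2]; x=x*(1+p["k1"]*(x@x)); return x*[p["fx"],p["fy"]]+[p["cx"],p["cy"]]
E
python3 - <<'E'
from h import *
im=cams.snapshot("top")
g=[]
for n in ("nozzle_coupler","empty_sleeve","capped_sleeve","nozzle_sleeve","nozzle_grip"):
    for d in models.masks_of("top",n)[:1]:
        m=d["pixels"]; v,u=np.nonzero(m)
        P=np.array([ray("top",(a,b),.075) for a,b in zip(u,v)])[:,:2]
        w,V=np.linalg.eigh(np.cov(P.T)); print(n,d["p"],m.sum(),P.mean(0),V[:,1],np.degrees(np.arctan2(*(V[:,1]*np.sign(V[0,1]))[::-1])),w**.5)
for n in range(3):
    for c in ("top","scene"):
        if n: cams.snapshot(c)
        print(c,[(d["p"],d["position"]) for d in models.place_of(c,"nozzle_grip")])
for uv,z in (((281,318),.075),((310,190),.075),((381,208),.075),((451,225),.075)): print(ray("top",uv,z))
s=r.get_state();print(s["clock"],R.from_quat(s["eef_rot"]).as_matrix())
cv2.imwrite("pics/crop.png",cv2.resize(im[160:340,240:480,::-1],None,fx=3.3,fy=3.3,interpolation=cv2.INTER_CUBIC))
E
```

```text
nozzle_coupler 0.7 2177 [0.53037354 0.04430499] [-0.96897904  0.2471429 ] -14.308508156793442 [0.00729829 0.05149419]
empty_sleeve 0.7 623 [ 0.5296    -0.0638083] [-0.91810486  0.39633757] -23.349420998488867 [0.00982938 0.01108187]
capped_sleeve 0.96 598 [ 0.50406754 -0.16549937] [-0.99995219 -0.00977882] 0.5602940591510062 [0.00972518 0.01119411]
nozzle_sleeve 0.92 600 [0.55669998 0.03782143] [-0.95399061  0.29983647] -17.4477815334154 [0.00952047 0.01078361]
nozzle_grip 0.59 626 [0.55608023 0.03815088] [-0.92860747  0.37106356] -21.78122495852133 [0.00956828 0.01100368]
top [(0.86, [0.5515, 0.0325, 0.0773])]
scene [(0.78, [0.5525, 0.0376, 0.0792])]
top [(0.72, [0.5529, 0.0343, 0.0739])]
scene [(0.98, [0.5481, 0.0353, 0.0773])]
top [(0.78, [0.5517, 0.0343, 0.0709])]
scene [(0.8, [0.5531, 0.0378, 0.0766])]
[0.43213218 0.06831974 0.075     ]
[0.61197976 0.02284078 0.075     ]
[ 0.58386526 -0.07826503  0.075     ]
[ 0.55649858 -0.18075133  0.075     ]
1.6 [[-9.71160068e-01  2.38428443e-01  1.95112680e-06]
 [ 2.38428443e-01  9.71160068e-01  2.21106896e-06]
 [-1.36767471e-06  2.61250601e-06 -1.00000000e+00]]
```

View pics/crop.png

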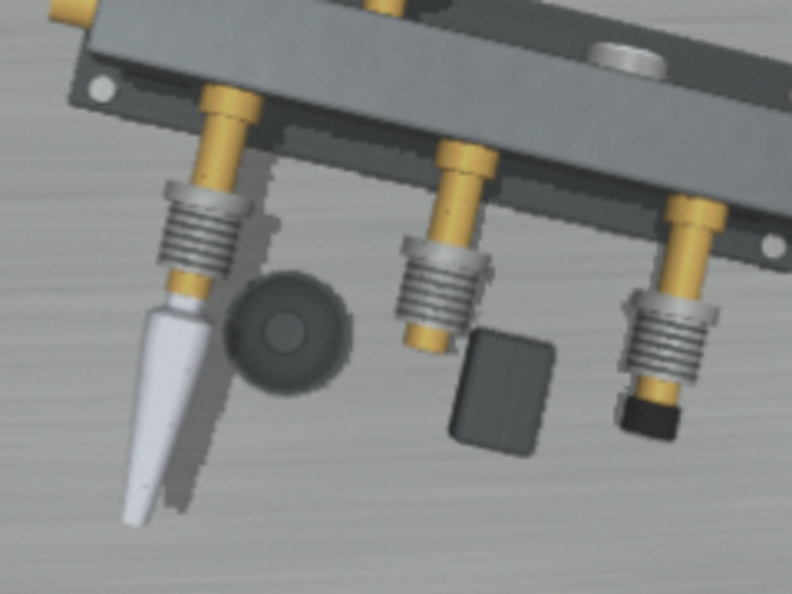

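The crop shows the nozzle coupler's collar at crop (208,197) and its rings at (198,242). The pads have about 28 mm of free space on each side. Tool x already points along the coupler axis, away from the block, to within about 1°. I'll go above the grip.

Call:
{"method": "jog_arm", "body": {"turn": [[0,0,0.015],[0,0,0.015],[0,0,0.015],[0,0,0.015],[0,0,0.015],[0,0,0.015],[0,0,0.015],[0,0,0.015],[0,0,0.015],[0,0,0.015],[0,0,0.015],[0,0,0.015],[0,0,0.015],[0,0,0.015],[0,0,0.015],[0,0,0.015],[0,0,0.015],[0,0,0.015]], "translation": [[-0.04,-0.035,0],[-0.08,-0.07,0],[-0.12,-0.105,0],[-0.16,-0.14,0],[-0.2,-0.175,0],[-0.24,-0.21,0],[-0.28,-0.245,0],[-0.32,-0.28,0],[-0.36,-0.315,0],[-0.4,-0.35,0],[-0.44,-0.385,0],[-0.48,-0.42,0.02],[-0.51,-0.44,0.04],[-0.528,-0.457,0.06],[-0.528,-0.457,0.08],[-0.528,-0.457,0.1],[-0.528,-0.457,0.1],[-0.528,-0.457,0.1]], "grip": [0,0,0,0,0,0,0,0,0,0,0,0,0,0,0,0,0,0], "force": 40}}

```text
clock: 3.85
tool_pos: [0.5533, 0.0375, 0.1584]
eef_rot: [0.127, 0.992, 0.0, 0.0]
contact_force: [0.4, -0.1, 0.1]
opening: 0.997
finger_force: 0.0
```

Run:
```python
from h import *
im=cams.snapshot("scene")[:,:,::-1].copy()
print([(d["p"],d["position"]) for d in models.place_of("scene","nozzle_grip")])
s=r.get_state(); T=R.from_quat(s["eef_rot"]); t=np.array(s["tool_pos"])
t[2]=.075
c=im[130:270,250:450]; k=4; c=cv2.resize(c,None,fx=k,fy=k,interpolation=cv2.INTER_CUBIC)
def pt(o,col):
    u=proj("scene",t+T.apply(o)); cv2.circle(c,tuple(int(x) for x in (u-[250,130])*k),3,col,-1)
for x in (-.066,-.022,-.014,0,.014): pt([x,0,-.0155],(0,0,255)); pt([x,0,0],(0,255,0))
cv2.imwrite("pics/s1.png",c)
```

```text
[(0.67, [0.5531, 0.0366, 0.0756])]
```

View pics/s1.png

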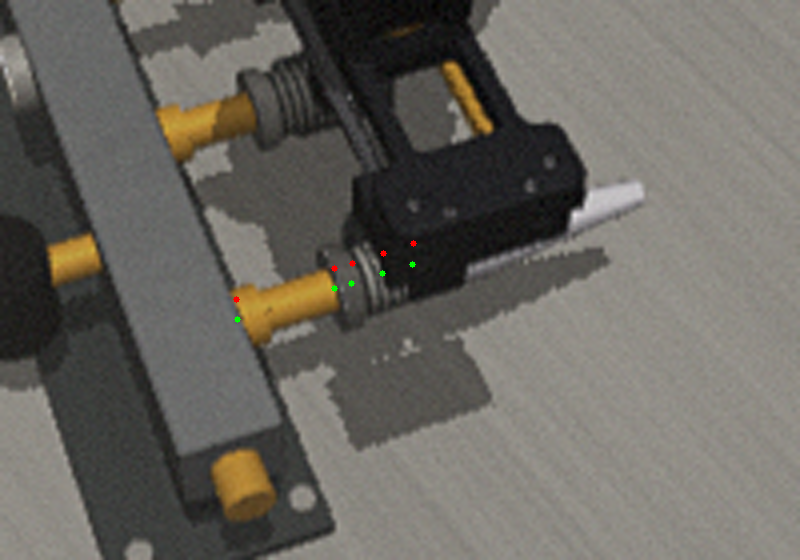

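The view shows the projected axis and collar markers (crop 334–352, 265–290) lying on the real collar, so the hover is on target. I'll descend and close.

Call:
{"method": "jog_arm", "body": {"turn": [[0,0,0],[0,0,0],[0,0,0],[0,0,0],[0,0,0],[0,0,0],[0,0,0],[0,0,0],[0,0,0],[0,0,0],[0,0,0],[0,0,0],[0,0,0]], "translation": [[-0.001,0,0.03],[-0.001,0,0.06],[-0.001,0,0.075],[-0.001,0,0.083],[-0.001,0,0.083],[-0.001,0,0.083],[-0.001,0,0.083],[-0.001,0,0.083],[-0.001,0,0.083],[-0.001,0,0.083],[-0.001,0,0.083],[-0.001,0,0.083],[-0.001,0,0.083]], "grip": [0,0,0,0,0,0.5,0.5,1,1,1,1,1,1], "force": 40}}

```text
clock: 5.58
tool_pos: [0.5536, 0.0364, 0.0747]
eef_rot: [0.128, 0.992, -0.0, -0.0]
contact_force: [-0.4, -2.2, 1.6]
opening: 0.334
finger_force: 39.6
```

The opening is about 30 mm, so the pads are on the rings and not the collar. I'll start pulling.

Call:
{"method": "jog_arm", "body": {"turn": [[0,0,0],[0,0,0],[0,0,0],[0,0,0],[0,0,0]], "translation": [[-0.004,0,0],[-0.008,0,0],[-0.012,0,0],[-0.014,0,0],[-0.014,0,0]], "grip": [1,1,1,1,1], "force": 40}}

```text
clock: 6.2
tool_pos: [0.5637, 0.0338, 0.0746]
eef_rot: [0.127, 0.992, -0.001, -0.004]
contact_force: [-7.7, 0.3, 8.5]
opening: 0.332
finger_force: 39.1
```

Call:
{"method": "jog_arm", "body": {"turn": [[0,0,0],[0,0,0],[0,0,0],[0,0,0]], "translation": [[-0.003,0,0],[-0.006,0,0],[-0.008,0,0],[-0.008,0,0]], "grip": [1,1,1,1], "force": 40}}

```text
clock: 6.7
tool_pos: [0.5701, 0.0321, 0.0746]
eef_rot: [0.127, 0.992, -0.001, -0.005]
contact_force: [-10.5, 1.1, 10.3]
opening: 0.333
finger_force: 39.0
```

Call:
{"method": "jog_arm", "body": {"turn": [[0,0,0],[0,0,0],[0,0,0],[0,0,0]], "translation": [[-0.002,0,0],[-0.004,0,0],[-0.005,0,0],[-0.005,0,0]], "grip": [1,1,1,1], "force": 40}}

```text
clock: 7.2
tool_pos: [0.5712, 0.0318, 0.0745]
eef_rot: [0.126, 0.992, -0.001, -0.008]
contact_force: [-17.9, 3.3, 18.7]
opening: 0.329
finger_force: 38.6
```

The force jumped and the travel stopped at about 18 mm, so the sleeve is at its stop. I'll hold it there.

Call:
{"method": "jog_arm", "body": {"turn": [[0,0,0],[0,0,0],[0,0,0],[0,0,0],[0,0,0],[0,0,0],[0,0,0],[0,0,0],[0,0,0],[0,0,0],[0,0,0],[0,0,0]], "translation": [[0,0,0],[0,0,0],[0,0,0],[0,0,0],[0,0,0],[0,0,0],[0,0,0],[0,0,0],[0,0,0],[0,0,0],[0,0,0],[0,0,0]], "grip": [1,1,1,1,1,1,1,1,1,1,1,1], "force": 40}}

```text
clock: 8.7
tool_pos: [0.5712, 0.0318, 0.0745]
eef_rot: [0.126, 0.992, -0.001, -0.008]
contact_force: [-17.8, 2.8, 18.2]
opening: 0.332
finger_force: 38.6
```

Run:
```python
from h import *
im=cams.snapshot("scene")[:,:,::-1]
cv2.imwrite("pics/s2.png",cv2.resize(im[130:270,250:450],None,fx=4,fy=4,interpolation=cv2.INTER_CUBIC))
s=r.get_state(); print(s["clock"],s["tool_pos"],s["contact_force"])
```

```text
8.75 [0.57124596 0.03178954 0.07454372] [-18.59865005   2.87116145  17.97371315]
```

View pics/s2.png

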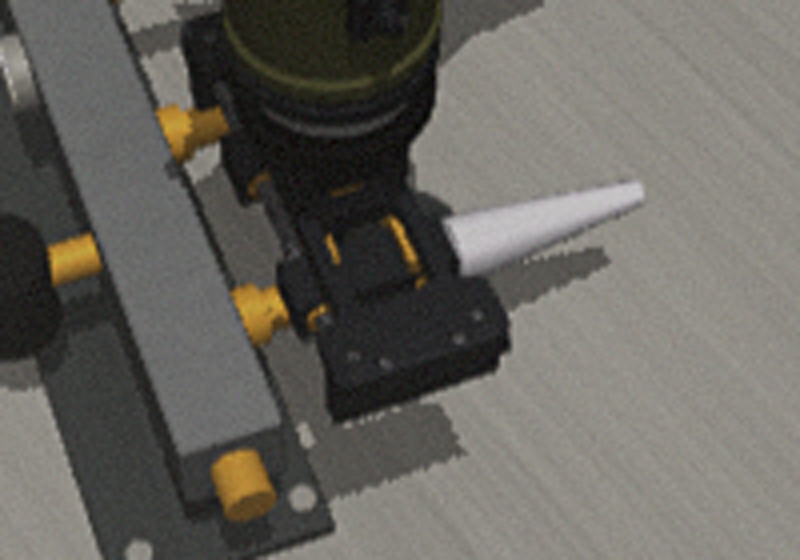

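The collar now sits near the base flange at about crop (290,300), so the sleeve is fully back, and it has been held for over 1.5 s. I'll release, then lift.

Call:
{"method": "jog_arm", "body": {"turn": [[0,0,0],[0,0,0],[0,0,0],[0,0,0],[0,0,0],[0,0,0],[0,0,0],[0,0,0],[0,0,0],[0,0,0],[0,0,0],[0,0,0],[0,0,0],[0,0,0],[0,0,0]], "translation": [[0,0,0],[0,0,0],[0,0,0],[0,0,0],[0,0,0],[0,0,0],[0,0,0],[0,0,0],[0,0,-0.02],[0,0,-0.05],[0,0,-0.08],[0,0,-0.11],[0,0,-0.14],[0,0,-0.15],[0,0,-0.15]], "grip": [0,0,0,0,0,0,0,0,0,0,0,0,0,0,0]}}

```text
clock: 10.62
tool_pos: [0.5799, 0.0302, 0.2247]
eef_rot: [0.128, 0.992, 0.0, 0.0]
contact_force: [0.3, -0.5, -0.2]
opening: 1.0
finger_force: 0.0
```

Run:
```python
from h import *
im=cams.snapshot("scene")[:,:,::-1]
cv2.imwrite("pics/s3.png",cv2.resize(im[80:270,250:450],None,fx=3,fy=3,interpolation=cv2.INTER_CUBIC))
print([(d["p"],d["position"]) for d in models.place_of("scene","nozzle_grip")])
s=r.get_state(); print(s["clock"],s["tool_pos"],s["contact_force"])
```

```text
[(0.62, [0.5529, 0.0352, 0.0783])]
10.725 [0.57916931 0.03003449 0.2235428 ] [-0.6469493  -0.81612277 -0.32416244]
```

View pics/s3.png

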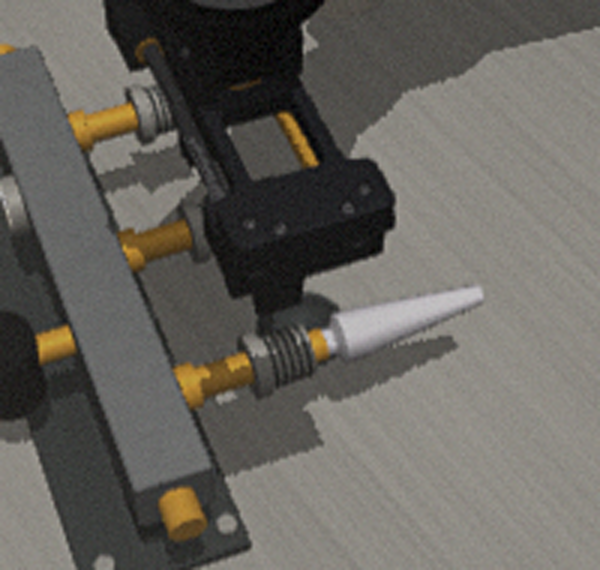

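The nozzle sleeve is fully forward again (collar at crop (262,362), grip point back at its starting position). The other two sleeves are forward as before, and the gripper is clear of everything.

```bash
python3 -c "
from plant import r
print(r.finish_job())"
```

```text
the job is handed in; nothing more can be done
None
```

I pulled the nozzle coupler's sleeve back to its stop, held it there for over 1.5 s and let go; it sprang fully forward by itself, the other two sleeves were not worked, and I handed the job in (no verdict was shown).

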